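# Free a jammed handle blank from the jam chuck

## Task

The grey-brown handle blank is jammed in the sleeve of the sloping jam chuck: twist it to and fro while pulling gently along its axis until it comes free, never pulling so hard that the sleeve itself is drawn out of its seat. Lay the blank down level in the two V blocks of the rest and let go of it; then take hold of it again, this time across its middle, between the V blocks, and lay it in the empty lane of the finished-parts tray. Do not drop it, leave the two finished blanks in their own lane, and do not disturb the red block.

Things in the scene. Friction and masses are not known exactly. Their poses are not given: they have to be found in the camera images.
- blank_mid (a point): the jammed handle blank (grey-brown turned wood, a plain round bar 37 mm in diameter and 170 mm long, about 0.16 kg): the centre of the bar, on its axis. Its y axis runs along the bar, from the foot (the end in the sleeve, 85 mm from here at -y) to the free end (85 mm from here at +y)
- blank_foot (a point): the centre of the blank's foot, the end face that starts 32 mm deep in the sleeve; axes as blank_mid
- blank: the same blank; its origin is a point on its surface, 18.5 mm off the axis at mid-length (-z side). Four sprung rubber shoes 5 to 27 mm deep in the bore grip it: a straight pull would need 28 to 42 N, but while it is being turned about its axis (0.5 to 0.8 N m) it slides out under 5 to 15 N. Turns of 0.4 rad each way with 2 to 4 mm of pull for each are enough; free after about 28 mm
- sleeve_mouth (a point): the centre of the open mouth of the chuck's pale wooden sleeve (round, 62 mm across at the mouth, 76 mm long, on a fixed green stand). Its z axis is the axis of the bore and of the jammed blank: it points out of the mouth, towards the robot side and 30 degrees above level
- sleeve (a joint): how far the sleeve is drawn out of its spring-loaded seat along its axis, in m: 0 = seated. A pull of up to about 17 N leaves it seated, then 0.8 N more for each mm; more than 0.004 fails. It springs back when eased, and does not turn
- chuck_stand: the fixed green stand of the jam chuck, base plate 135 x 120 x 12 mm; origin on the bench below the stand, 60 mm behind (stand +x) and 115 mm below the sleeve's mouth; its -x axis points where the bore points, seen from above
- v_rest: the fixed rest: a wooden base plate 150 (x) x 85 (y) x 8 mm with two plywood V blocks (90 degree Vs open upwards, each 10 mm thick along x, 70 mm wide, about 46 mm high), centred 30 mm either side of the middle along x: 50 mm clear between them for the fingers. Origin under the middle on the bench, z up. A blank lies in it along x
- rest_center (a point): the point 45 mm above the bench over the middle of the rest, where the centre of a blank that lies in both Vs comes to be; up to 35 mm off along x is allowed, but nearer leaves more room for the fingers. Axes as v_rest
- tray: the fixed plywood finished-parts tray, 210 (x) x 206 (y) x 40 mm high, walls and floor 6 mm; a divider 30 mm high along x parts it into a wide empty lane (102 mm, on its -y side) and a lane with two finished blanks (+y side). Origin under its centre on the bench, z up
- tray_lane (a point): the centre of the floor of the empty lane, 6 mm above the bench, axes as the tray. Two dark strips 5 mm high along x, 22 mm apart inside and evenly either side of this point, keep a blank from rolling: lying on them its axis is 20 mm above this point. The lane is 198 mm long
- done_pale: finished pale blank lying in the full lane, 39 mm diameter x 140 mm, origin on its underside (loose)
- done_orange: finished orange-brown blank lying in the full lane, 34 mm diameter x 150 mm, origin on its underside (loose)
- red_block: loose red wooden block 38 x 40 x 46 mm on the bench to the left of the chuck; a bystander, origin under its centre

How it is judged:
By the outcome, as a careful person would: the job done as asked, in the order asked, and still so for the second after the job is handed in, with the robot touching nothing.
It also fails if it takes over 72 s, if anything falls off the work surface, if the arm or the gripper's body presses on something with over 40 N, if the wrist force passes 120 N, or if a joint passes its speed limit or range.

## Robot

A 6-joint arm with a two-finger parallel gripper is mounted at the origin on a cart in front of the work surface, level with it; the furniture and walls round the work are solid. World frame = base frame: x ahead of the robot, y to its left, z up, the work surface at z = 0. Lengths are in m, angles in rad, forces in N, time in s.
With the tool pointing down it reaches from about 0.375 to 0.9 m from the base axis. Payload 3.1 kg.
Tool frame: the origin (TCP) lies where the fingers leave the gripper's body, on its centre line; the fingertips stand 73 mm ahead of it and the grasp point (between the pads) lies 54 mm ahead of it; z points along the fingers, y is the line along which they close (so a half turn about z gives the same grasp; the last joint's range is limited). The gripper opens to 85 mm and grips with 20 to 120 N. Pads are 22 mm wide; open, the fingers measure 114 mm over their backs; the gripper's body (76 mm by 85 mm) begins 54 mm behind the grasp point. The pads swing forward as they close: fully open they stand 13 mm farther back than shut.
Start: joints at [-1.46, 0.527, 1.433, -0, 1.181, -0.178], TCP at [0.179, -0.599, 0.304] pointing down, gripper open.
Joint ranges: [-3.08, 3.08], [-0.75, 2.2], [0.22, 2.44], [-1.43, 4.57], [0, 2.65], [-2.85, 2.85]. Speed limits (rad/s): [2.79, 2.79, 3.14, 3.14, 3.14, 3.14].

## Interface

Orientations are given as a unit quaternion [x, y, z, w].
In Python, from station import manip gives the robot as it stands.
- The arm moves only by the shell command python3 -m crank 'ROWS' [FORCE]. ROWS is JSON, a list of rows, each an object with "dp": the shift along the tool's x, y, z normalised to -1 to 1, where 1 is 50 cm, a list of three; "delta_rot": the turn, a rotation vector about the tool's x, y, z normalised to -1 to 1, where 1 is 2 pi rad, a list of three; "fingers": the opening, from -1 (shut) to 1 (fully open). A call has 1 to 12 rows; each row shifts and turns the commanded pose from where the row before left it, along the tool's axes as they then stand; what a row does not reach is not made up. A row lasts 1/12 s, in which the tool goes at most 41.7 mm and 7.16 degrees, less where a joint would pass 70% of its speed; a pose out of reach is approached as far as the arm can. A call with a number of a shift or a turn outside -1 to 1 is refused whole. A call with a gripper value outside its range is refused whole. The fingers move at their own pace and stop on an object; FORCE is the grip in N (left out, the last holds). Time passes only in rows, so rows that do not move let the fingers close. It gives the time, the measured TCP pose, the force, the opening and the grip force at its end, in the units of the state.
- manip.sense(): the state, without advancing time (a new reading comes with each control period).
- manip.snapshot(name): name is "scene" or "side" or "wrist"; returns (picture, depth): 400x640x3 uint8, red, green, blue; 400x640 float32, m along the optical axis (not along the pixel's ray), 0 where there is no reading.
- manip.camera_model(name): a dict with "fx", "fy", "cx", "cy" (pixels), "origin" and "attitude" of the camera in the world. Camera axes: x right, y up, looking along -z (the intrinsics and any distortion apply to the point x, -y, -z); pixel columns grow to the right and rows downward; lengths in m; the calibration is good to about 2 mm. A picture is of the moment at which its call begins: read the wrist's pose just before it. camera_model takes no time and is no camera call; for the wrist camera it gives the pose at the moment of the call.
- manip.sign_off(): hands the job in; it is judged then, once.
The state is a dict: "t": time; "q": joint angles; "qd": joint speeds; "tau": joint torques, N m; "tcp_pos": TCP position; "tool_rot": TCP orientation; "force": force on the tool from outside, world axes, zero at the start; "ft_torque": the same for the moment, N m; "finger_gap": opening from 0.0 (shut) to 1.0 (fully open); "gripper_force": force on a finger pad.
Only numpy, scipy, OpenCV 4.12 (cv2) and the standard library are available. Lean on these libraries where they do the work, as an engineer would, in place of code of your own. Each camera call takes 0.05 s, during which the arm holds its last target. There are 200 camera calls.

## Working session

There is one attempt and no reset: what is moved stays moved. The work goes in short steps, Python scripts to look and compute and a shell command to move; the robot and the scene stay as the last step left them, time stands still between calls to the robot, and variables do not carry over. Pictures are saved under pics/ and viewed, at most 10 in all, crops included, and the job is handed in when it is done.

```bash
mkdir -p pics; ls; python3 - <<'E'
from station import manip
import cv2,numpy as np
for n in("scene","side"):
    p,d=manip.snapshot(n);cv2.imwrite(f"pics/{n}0.png",p[:,:,::-1]);np.save(f"pics/{n}0.npy",d)
    print(n,manip.camera_model(n))
s=manip.sense();print(s)
E
```

```text
pics
scene {'fx': 441.01867819330204, 'fy': 441.01867819330204, 'cx': 320.43140465323245, 'cy': 193.18757127136365, 'origin': array([-0.18941766,  0.58785681,  0.93491521]), 'attitude': array([-0.20253473,  0.36378548,  0.80220866, -0.42790311])}
side {'fx': 362.79432519190976, 'fy': 362.79432519190976, 'cx': 327.0362820583567, 'cy': 204.54011634740257, 'origin': array([0.05296022, 0.37762389, 1.2752367 ]), 'attitude': array([-0.1280011 ,  0.22357504,  0.83594932, -0.4845809 ])}
{'t': 0.1, 'q': array([-1.45948635e+00,  5.28419790e-01,  1.43373892e+00, -2.09479714e-05,
        1.18139216e+00, -1.78514912e-01]), 'qd': array([ 7.08819847e-04, -1.08779289e-03, -2.77381910e-03,  3.03864467e-04,
       -8.41737946e-04, -7.32097111e-05]), 'tau': array([ 6.43901676e-04, -4.43303919e+01, -1.78586537e+01, -2.75717193e-04,
        3.86300831e-03, -8.01145092e-06]), 'tcp_pos': array([ 0.1785757 , -0.59844038,  0.30301391]), 'tool_rot': array([ 9.89517503e-01,  1.44409667e-01,  2.32138183e-05, -9.78882307e-04]), 'force': array([-0.06903118, -0.41582556, -0.39538693]), 'ft_torque': array([-0.05664322,  0.02962118, -0.00017558]), 'gripper_force': 0.0, 'finger_gap': 1.0024090509820291}
```

View pics/scene0.png

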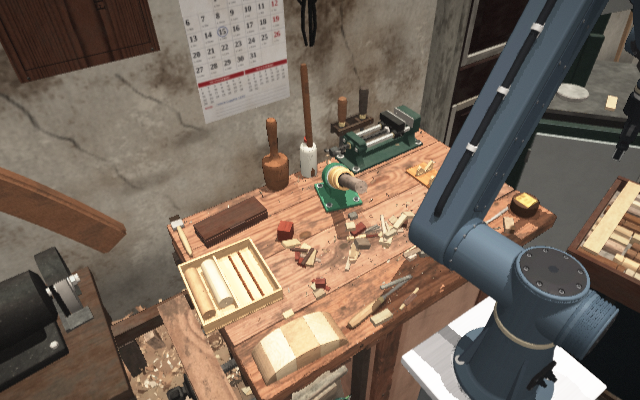

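View pics/side0.png

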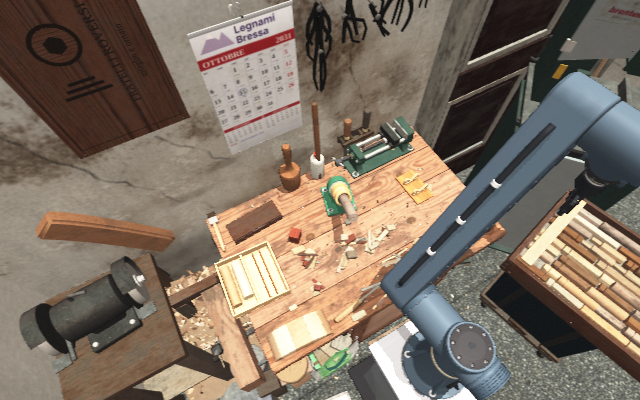

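The tray is at scene (230,280), the chuck and blank at (345,185), and the rest looks like the orange plate at side (412,185). I'll enlarge these and get 3D points.

```bash
cat > h.py <<'E'
import numpy as np,cv2
from scipy.spatial.transform import Rotation as R
from station import manip
def cloud(d,c):
    v,u=np.mgrid[:d.shape[0],:d.shape[1]]
    p=np.stack([(u-c['cx'])/c['fx']*d,-(v-c['cy'])/c['fy']*d,-d],-1)
    w=R.from_quat(c['attitude']).apply(p.reshape(-1,3)).reshape(p.shape)+c['origin']
    w[d==0]=np.nan
    return w
def crop(p,name,u0,v0,u1,v1,k):
    cv2.imwrite(name,cv2.resize(np.ascontiguousarray(p[v0:v1,u0:u1]),None,fx=k,fy=k,interpolation=cv2.INTER_CUBIC))
E
python3 - <<'E'
from h import *
a=cv2.imread('pics/side0.png');b=cv2.imread('pics/scene0.png')
c1=cv2.resize(a[160:250,300:440],(700,450),interpolation=2);
crop(a,'pics/c1.png',210,160,450,320,3.3)
P=cloud(np.load('pics/side0.npy'),manip.camera_model('side'))
Q=cloud(np.load('pics/scene0.npy'),manip.camera_model('scene'))
for n,X,l in(('side',P,[(349,218),(342,200),(338,183),(412,185),(270,230),(350,260),(295,235)]),('scene',Q,[(358,186),(345,182),(420,172),(286,230)])):
    for u,v in l: print(n,u,v,X[v,u].round(3))
E
```

```text
side 349 218 [0.513 0.024 0.181]
side 342 200 [ 0.606 -0.006  0.14 ]
side 338 183 [ 0.693 -0.041  0.111]
side 412 185 [ 0.586 -0.338  0.012]
side 270 230 [0.697 0.26  0.001]
side 350 260 [ 0.437  0.055 -0.001]
side 295 235 [0.608 0.193 0.048]
scene 358 186 [0.508 0.019 0.186]
scene 345 182 [0.582 0.007 0.144]
scene 420 172 [ 0.603 -0.321  0.021]
scene 286 230 [0.6   0.196 0.044]
```

View pics/c1.png

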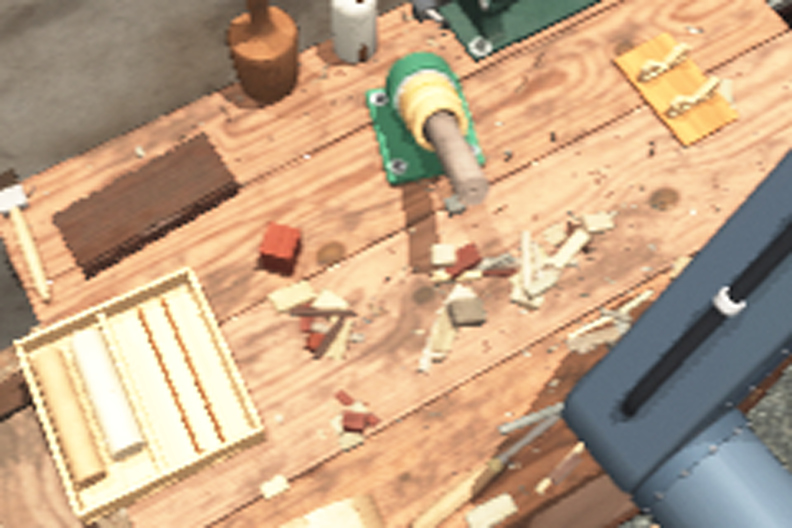

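The crop shows the rest plate at the upper right, corners (615,55), (662,35), (738,112) and (687,145). The tray is at lower left, rim corners (190,268), (262,432), (82,520) and (15,343). The blank's free end is at (470,190). Next I fit the geometry.

```bash
cat >> h.py <<'E'
def ray(c,u,v,z):
    r=R.from_quat(c['attitude']).apply([(u-c['cx'])/c['fx'],-(v-c['cy'])/c['fy'],-1]);o=np.array(c['origin'])
    return o+r*(z-o[2])/r[2]
def cylfit(pts,p0,a0,r=0.0185,tilt=None):
    # axis: point p (perp offsets), dir from yaw,pitch
    from scipy.optimize import least_squares
    a0=np.array(a0)/np.linalg.norm(a0)
    x0=[np.arctan2(a0[1],a0[0]),np.arcsin(a0[2]),0,0,0]
    d=lambda x:np.array([np.cos(x[1])*np.cos(x[0]),np.cos(x[1])*np.sin(x[0]),np.sin(x[1])])
    def f(x):
        w=pts-(p0+x[2:5]);a=d(x)
        res=np.linalg.norm(np.cross(w,a),axis=1)-r
        e=[1e1*(x[2:5]@a)]
        if tilt is not None:e.append(10*(x[1]-tilt))
        return np.r_[res/0.002,e]
    s=least_squares(f,x0,loss='soft_l1');return p0+s.x[2:5],d(s.x),s.x[:2],np.median(np.abs(f(s.x)))*2
E
python3 - <<'E'
from h import *
cs=manip.camera_model('side')
k=lambda u,v,z:ray(cs,210+u/3.3,160+v/3.3,z).round(4)
print('rest',[k(u,v,.008)for u,v in[(615,55),(662,35),(738,112),(687,145)]])
print('tray',[k(u,v,.04)for u,v in[(190,268),(262,432),(82,520),(15,343)]])
print('strips',[k(u,v,.011)for u,v in[(143,300),(200,450),(165,298),(222,440)]])
for n in('side','scene'):
    P=cloud(np.load(f'pics/{n}0.npy'),manip.camera_model(n)).reshape(-1,3)
    P=P[~np.isnan(P).any(1)]
    p=np.array([.55,.01,.165]);a=np.array([-.85,.25,.5]);a/=np.linalg.norm(a)
    for it in range(3):
        t=(P-p)@a;dd=np.linalg.norm(np.cross(P-p,a),axis=1)
        m=(dd<.03)&(t>-.04)&(t<.1)
        p,a,x,r=cylfit(P[m],p,a,tilt=np.pi/6)
    t=(P-p)@a;dd=np.linalg.norm(np.cross(P-p,a),axis=1)
    print(n,m.sum(),p.round(4),a.round(3),x.round(3),r)
    h=[(round(b,3),m2.sum(),dd[m2].max().round(3)) for b in np.arange(-.1,.12,.01) if (m2:=(abs(t-b)<.005)&(dd<.04)).sum()]
    print(h, np.sort(t[(dd<.019)])[-8:].round(4))
E
```

```text
rest [array([ 0.6548, -0.3085,  0.008 ]), array([ 0.6502, -0.3793,  0.008 ]), array([ 0.5088, -0.3917,  0.008 ]), array([ 0.5022, -0.3079,  0.008 ])]
tray [array([0.6398, 0.2914, 0.04  ]), array([0.4326, 0.3059, 0.04  ]), array([0.4424, 0.5041, 0.04  ]), array([0.6535, 0.4943, 0.04  ])]
strips [array([0.6441, 0.3525, 0.011 ]), array([0.4569, 0.3701, 0.011 ]), array([0.634 , 0.3298, 0.011 ]), array([0.455 , 0.3451, 0.011 ])]
side 214 [ 0.5441 -0.0009  0.1607] [-0.831  0.254  0.495] [2.845 0.517] 1.2031159523934778
[(np.float64(-0.1), np.int64(57), np.float64(0.035)), (np.float64(-0.09), np.int64(64), np.float64(0.033)), (np.float64(-0.08), np.int64(16), np.float64(0.021)), (np.float64(-0.07), np.int64(12), np.float64(0.021)), (np.float64(-0.06), np.int64(16), np.float64(0.019)), (np.float64(-0.05), np.int64(14), np.float64(0.021)), (np.float64(-0.04), np.int64(13), np.float64(0.02)), (np.float64(-0.03), np.int64(17), np.float64(0.021)), (np.float64(-0.02), np.int64(16), np.float64(0.02)), (np.float64(-0.01), np.int64(14), np.float64(0.021)), (np.float64(-0.0), np.int64(20), np.float64
[... 625 characters left out ...]
4(0.019)), (np.float64(-0.06), np.int64(16), np.float64(0.02)), (np.float64(-0.05), np.int64(12), np.float64(0.02)), (np.float64(-0.04), np.int64(16), np.float64(0.02)), (np.float64(-0.03), np.int64(16), np.float64(0.02)), (np.float64(-0.02), np.int64(15), np.float64(0.019)), (np.float64(-0.01), np.int64(14), np.float64(0.02)), (np.float64(-0.0), np.int64(19), np.float64(0.02)), (np.float64(0.01), np.int64(13), np.float64(0.02)), (np.float64(0.02), np.int64(17), np.float64(0.02)), (np.float64(0.03), np.int64(18), np.float64(0.019)), (np.float64(0.04), np.int64(82), np.float64(0.02)), (np.float64(0.05), np.int64(78), np.float64(0.02))] [0.0507 0.0513 0.0515 0.053  0.3395 0.3414 0.3432 0.3464]
```

The blank fits well: 138 mm stands free, and its axis is about (-.83, .25, .50). I'll write a row planner and check where the wrist camera sits, so I can look at the rest on the way.

```bash
cat >> h.py <<'E'
def plan(pos,rot,n=None,p0=None,r0=None):
    """N identical body-frame rows from current (measured) pose to target; rot: Rotation"""
    s=manip.sense();p0=s['tcp_pos'] if p0 is None else p0;r0=R.from_quat(s['tool_rot']) if r0 is None else r0
    w=(r0.inv()*rot).as_rotvec();d=r0.inv().apply(np.array(pos)-p0)
    if n is None:n=int(np.ceil(max(np.linalg.norm(d)/.036,np.linalg.norm(w)/.115,1)))
    M=sum(R.from_rotvec(w*k/n).as_matrix() for k in range(n))
    dp=np.linalg.solve(M,d)
    print('rows',n,'dp',(dp/.5).round(4).tolist(),'rot',(w/n/2/np.pi).round(5).tolist(),'| dist',np.linalg.norm(d).round(3),'ang',np.degrees(np.linalg.norm(w)).round(1))
def tool(z,x):
    z=np.array(z)/np.linalg.norm(z);x=np.array(x)-np.dot(x,z)*z;x/=np.linalg.norm(x)
    return R.from_matrix(np.c_[x,np.cross(z,x),z])
E
python3 - <<'E'
from h import *
c=manip.camera_model('wrist');s=manip.sense();r=R.from_quat(s['tool_rot'])
print(r.inv().apply(c['origin']-s['tcp_pos']).round(3),(r.inv()*R.from_quat(c['attitude'])).as_matrix().round(2).tolist(),c['fx'])
plan([.53,-.35,.30],tool([0,0,-1],[np.cos(.045),np.sin(.045),0]))
E
```

```text
[ 0.064  0.001 -0.07 ] [[-0.0, 0.97, 0.26], [1.0, 0.0, 0.0], [0.0, 0.26, -0.97]] 326.6467022249924
rows 12 dp [0.0651, -0.0305, 0.0005] rot [-3e-05, -0.0, 0.00325] | dist 0.43 ang 14.0
```

```bash
python3 -m crank '[{"dp":[0.065,-0.03,0],"delta_rot":[0,0,0.00325],"fingers":1},{"dp":[0.065,-0.03,0],"delta_rot":[0,0,0.00325],"fingers":1},{"dp":[0.065,-0.03,0],"delta_rot":[0,0,0.00325],"fingers":1},{"dp":[0.065,-0.03,0],"delta_rot":[0,0,0.00325],"fingers":1},{"dp":[0.065,-0.03,0],"delta_rot":[0,0,0.00325],"fingers":1},{"dp":[0.065,-0.03,0],"delta_rot":[0,0,0.00325],"fingers":1},{"dp":[0.065,-0.03,0],"delta_rot":[0,0,0.00325],"fingers":1},{"dp":[0.065,-0.03,0],"delta_rot":[0,0,0.00325],"fingers":1},{"dp":[0.065,-0.03,0],"delta_rot":[0,0,0.00325],"fingers":1},{"dp":[0.065,-0.03,0],"delta_rot":[0,0,0.00325],"fingers":1},{"dp":[0.065,-0.03,0],"delta_rot":[0,0,0.00325],"fingers":1},{"dp":[0.065,-0.03,0],"delta_rot":[0,0,0.00325],"fingers":1}]'; python3 - <<'E'
from h import *
c=manip.camera_model('wrist');p,d=manip.snapshot('wrist');cv2.imwrite('pics/w1.png',p[:,:,::-1]);np.save('pics/w1.npy',d)
import pickle;pickle.dump(c,open('pics/w1.pkl','wb'))
s=manip.sense();print(s['q'].round(3),s['qd'].round(3),s['force'],s['tcp_pos'])
E
```

```text
t: 1.1
tcp_pos: [0.531, -0.352, 0.3035]
tool_rot: [1.0, 0.022, -0.0, -0.0]
force: [0.5, 0.1, 1.0]
finger_gap: 1.003
gripper_force: 0.0
[-0.753  0.547  1.396  0.006  1.196  0.769] [-0.059 -0.029  0.055 -0.044 -0.016 -0.165] [3.77593348 0.32992644 0.36732282] [ 0.53655115 -0.34860094  0.30360072]
```

View pics/w1.png

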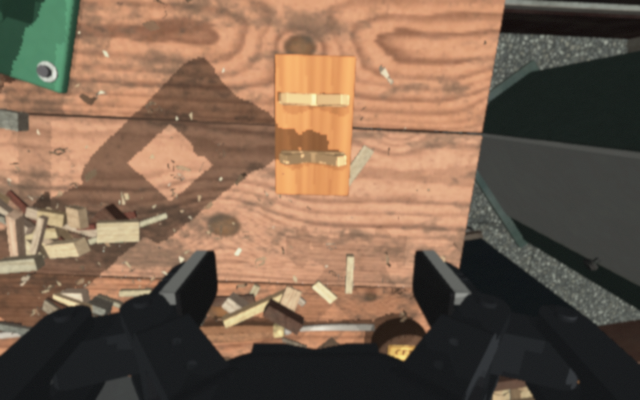

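The rest is clearly visible: plate corners (275,56), (355,56), (350,195) and (277,195), with V blocks at rows ~100 and ~157 and V bottoms near column 314. I'll measure its pose from depth and plan the approach to the blank.

```bash
python3 - <<'E'
from h import *
import pickle
c=pickle.load(open('pics/w1.pkl','rb'));W=cloud(np.load('pics/w1.npy'),c)
co=[ray(c,u,v,.008) for u,v in[(275,56),(355,56),(350,195),(277,195)]]
print('plate',np.round(co,4).tolist(),np.mean(co,0).round(4))
S=W[40:205,265:360];P=S[(S[...,2]>.015)&(S[...,2]<.06)]
ctr=np.mean(co,0)[:2]
for sgn in(1,-1):
    B=P[(np.sign(P[:,0]-ctr[0])==sgn)]
    print(len(B),B.mean(0).round(4),B.min(0).round(4),B.max(0).round(4))
    ys=np.round((B[:,1]-ctr[1])/.005)*.005
    print([(float(y.round(3)),float(B[ys==y,2].max().round(3))) for y in np.unique(ys)])
a=np.array([-.829,.25,.5]);a/=np.linalg.norm(a)
p=np.array([.5436,.0002,.1597]);G=p-.030*a
z=np.array([0,0,-1.]);z-=z@a*a;z/=np.linalg.norm(z);T=tool(z,-a)
print('G',G,'z',z)
pre=G-(.054+.10)*z; fin=G-.054*z
print('pre',pre,'fin',fin)
plan(pre,T); plan(fin,T,p0=pre,r0=T)
s=manip.sense();print(s['tcp_pos'],s['qd'].round(3))
E
```

```text
plate [[0.6504, -0.3063, 0.008], [0.654, -0.389, 0.008], [0.5059, -0.3944, 0.008], [0.5023, -0.3104, 0.008]] [ 0.5782 -0.35    0.008 ]
849 [ 0.608  -0.3481  0.0321] [ 0.602  -0.3833  0.0155] [ 0.6145 -0.3138  0.046 ]
[(-0.035, 0.036), (-0.03, 0.042), (-0.025, 0.046), (-0.02, 0.045), (-0.015, 0.039), (-0.01, 0.035), (-0.005, 0.03), (-0.0, 0.024), (0.005, 0.025), (0.01, 0.031), (0.015, 0.036), (0.02, 0.041), (0.025, 0.045), (0.03, 0.045), (0.035, 0.041)]
830 [ 0.5498 -0.3491  0.0314] [ 0.5425 -0.3838  0.0151] [ 0.555  -0.3146  0.0455]
[(-0.035, 0.035), (-0.03, 0.044), (-0.025, 0.046), (-0.02, 0.044), (-0.015, 0.038), (-0.01, 0.033), (-0.005, 0.029), (0.0, 0.023), (0.005, 0.026), (0.01, 0.031), (0.015, 0.037), (0.02, 0.042), (0.025, 0.046), (0.03, 0.045), (0.035, 0.04)]
G [ 0.56847322 -0.00730097  0.14469806] z [-0.47876804  0.14438119 -0.86598801]
pre [ 0.6422035  -0.02953568  0.27806021] fin [ 0.5943267  -0.01509756  0.19146141]
rows 10 dp [0.0155, -0.0658, 0.0027] rot [0.00137, -0.00834, 0.0053] | dist 0.337 ang 35.9
rows 3 dp [0.0, -0.0, 0.0667] rot [0.0, 0.0, 0.0] | dist 0.1 ang 0.0
[ 0.53655115 -0.34860094  0.30360072] [-0.059 -0.029  0.055 -0.044 -0.016 -0.165]
```

The rest centre is (.579, -.349), yaw about 1.6°, with V tops at z = .046, which matches the spec. Next I approach the blank.

```bash
python3 -m crank '[{"dp":[0.0155,-0.066,0.0025],"delta_rot":[0.00137,-0.00834,0.0053],"fingers":1},{"dp":[0.0155,-0.066,0.0025],"delta_rot":[0.00137,-0.00834,0.0053],"fingers":1},{"dp":[0.0155,-0.066,0.0025],"delta_rot":[0.00137,-0.00834,0.0053],"fingers":1},{"dp":[0.0155,-0.066,0.0025],"delta_rot":[0.00137,-0.00834,0.0053],"fingers":1},{"dp":[0.0155,-0.066,0.0025],"delta_rot":[0.00137,-0.00834,0.0053],"fingers":1},{"dp":[0.0155,-0.066,0.0025],"delta_rot":[0.00137,-0.00834,0.0053],"fingers":1},{"dp":[0.0155,-0.066,0.0025],"delta_rot":[0.00137,-0.00834,0.0053],"fingers":1},{"dp":[0.0155,-0.066,0.0025],"delta_rot":[0.00137,-0.00834,0.0053],"fingers":1},{"dp":[0.0155,-0.066,0.0025],"delta_rot":[0.00137,-0.00834,0.0053],"fingers":1},{"dp":[0.0155,-0.066,0.0025],"delta_rot":[0.00137,-0.00834,0.0053],"fingers":1},{"dp":[0,0,0],"delta_rot":[0,0,0],"fingers":1},{"dp":[0,0,0],"delta_rot":[0,0,0],"fingers":1}]'; cat > look.py <<'E'
import sys
from h import *
a=np.array([-.829,.25,.5]);a/=np.linalg.norm(a);p=np.array([.5436,.0002,.1597])
c=manip.camera_model('wrist');s=manip.sense();pc,d=manip.snapshot('wrist');cv2.imwrite(sys.argv[1],pc[:,:,::-1])
W=cloud(d,c).reshape(-1,3);W=W[~np.isnan(W).any(1)]
for it in range(3):
    t=(W-p)@a;dd=np.linalg.norm(np.cross(W-p,a),axis=1);m=(dd<.028)&(t>-.075)&(t<.045)
    p,a,x,r=cylfit(W[m],p,a)
t=(W-p)@a;dd=np.linalg.norm(np.cross(W-p,a),axis=1)
print('wrist fit',m.sum(),p.round(4),a.round(3),x.round(3),round(r,2))
tt=t[(dd<.019)&(abs(t)<.12)];print('t range',np.percentile(tt,[1,5,50,95,99]).round(3),t[(dd>.024)&(dd<.034)&(abs(t)<.12)].max())
print(s['tcp_pos'],s['tool_rot'],s['q'].round(3))
E
python3 look.py pics/w2.png
```

```text
t: 2.15
tcp_pos: [0.6364, -0.0322, 0.2763]
tool_rot: [0.955, -0.141, -0.26, -0.036]
force: [0.3, 0.0, 0.0]
finger_gap: 1.003
gripper_force: 0.0
wrist fit 8935 [ 0.5438 -0.0008  0.1607] [-0.831  0.246  0.499] [2.854 0.522] 0.3
t range [-0.09  -0.086 -0.031  0.037  0.044] -0.09160241873932316
[ 0.63641144 -0.03222621  0.27632479] [ 0.95466762 -0.14070851 -0.25980606 -0.03621673] [-0.235  0.758  1.134  0.026  1.78   1.627]
```

View pics/w2.png

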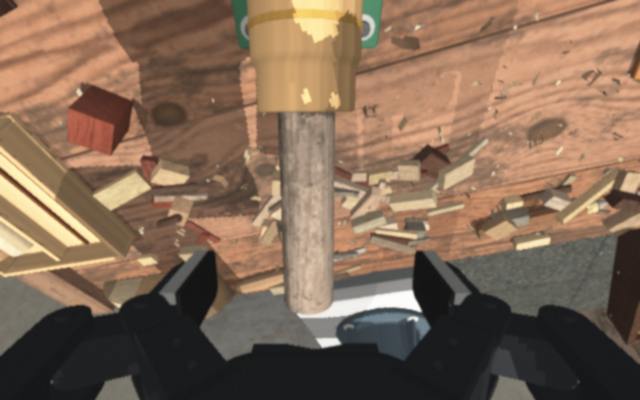

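The blank runs from the sleeve mouth at about (307,110) to its free end at (308,310), centred between the fingers. The cylinder fit is good to 0.3 mm. I'll go down and grip.

```bash
python3 - <<'E'
from h import *
a=np.array([-.831,.246,.499]);a/=np.linalg.norm(a)
p=np.array([.5438,-.0008,.1607]);G=p-.031*a
z=np.array([0,0,-1.]);z-=z@a*a;z/=np.linalg.norm(z);T=tool(z,-a)
plan(G-.050*z,T,n=5); print(G-.05*z,T.as_quat())
E
```

```text
rows 5 dp [0.0019, -0.0021, 0.0399] rot [3e-05, 0.00024, -0.00022] | dist 0.1 ang 0.6
[ 0.59348282 -0.01550755  0.18856226] [ 0.95609214 -0.13854392 -0.25558127 -0.03703537]
```

```bash
python3 -m crank '[{"dp":[0.002,-0.002,0.04],"delta_rot":[0,0.0002,-0.0002],"fingers":1},{"dp":[0.002,-0.002,0.04],"delta_rot":[0,0.0002,-0.0002],"fingers":1},{"dp":[0.002,-0.002,0.04],"delta_rot":[0,0.0002,-0.0002],"fingers":1},{"dp":[0.002,-0.002,0.04],"delta_rot":[0,0.0002,-0.0002],"fingers":1},{"dp":[0.002,-0.002,0.04],"delta_rot":[0,0.0002,-0.0002],"fingers":1},{"dp":[0,0,0],"delta_rot":[0,0,0],"fingers":1},{"dp":[0,0,0],"delta_rot":[0,0,0],"fingers":1}]' 90; python3 -c "
from h import *
s=manip.sense();r=R.from_quat(s['tool_rot']);print(s['tcp_pos'],s['tool_rot'],s['force'].round(2),r.inv().apply(np.array([.59348282,-.01550755,.18856226])-s['tcp_pos']).round(4))"
```

```text
t: 2.78
tcp_pos: [0.5929, -0.0173, 0.1893]
tool_rot: [0.956, -0.14, -0.256, -0.037]
force: [-0.3, -0.9, 0.1]
finger_gap: 0.999
gripper_force: 0.0
[ 0.59286532 -0.01726455  0.18928959] [ 0.95563745 -0.14030546 -0.2563157  -0.03706361] [-0.25 -0.88  0.13] [ 0.0004 -0.0019  0.0006]
```

```bash
python3 -m crank '[{"dp":[0,0,0],"delta_rot":[0,0,0],"fingers":-1},{"dp":[0,0,0],"delta_rot":[0,0,0],"fingers":-1},{"dp":[0,0,0],"delta_rot":[0,0,0],"fingers":-1},{"dp":[0,0,0],"delta_rot":[0,0,0],"fingers":-1},{"dp":[0,0,0],"delta_rot":[0,0,0],"fingers":-1},{"dp":[0,0,0],"delta_rot":[0,0,0],"fingers":-1},{"dp":[0,0,0],"delta_rot":[0,0,0],"fingers":-1},{"dp":[0,0,0],"delta_rot":[0,0,0],"fingers":-1}]' 90; cat > st.py <<'E'
from h import *
s=manip.sense();r=R.from_quat(s['tool_rot'])
print('t',s['t'],'pos',s['tcp_pos'].round(4),'quat',s['tool_rot'].round(4).tolist(),'F_tool',r.inv().apply(s['force']).round(2),'M_tool',r.inv().apply(s['ft_torque']).round(2),'gap',round(s['finger_gap'],3),s['gripper_force'],s['q'].round(2))
E
python3 st.py
```

```text
t: 3.45
tcp_pos: [0.5942, -0.0159, 0.1894]
tool_rot: [0.956, -0.139, -0.255, -0.037]
force: [3.4, 1.9, 1.7]
finger_gap: 0.409
gripper_force: 93.2
t 3.45 pos [ 0.5942 -0.0159  0.1894] quat [0.9562, -0.1395, -0.2547, -0.037] F_tool [ 1.51 -2.77 -2.85] M_tool [ 0.11 -0.87 -0.07] gap 0.409 93.18770125508308 [-0.23  0.79  1.33  0.03  1.54  1.62]
```

```bash
python3 -m crank '[{"dp":[0,0.01,0.0005],"delta_rot":[0.0159,0,0],"fingers":-1},{"dp":[-0.0012,0.01,0.0005],"delta_rot":[0.0159,0,0],"fingers":-1},{"dp":[-0.0012,0.01,0.0005],"delta_rot":[0.0159,0,0],"fingers":-1},{"dp":[-0.0012,0.01,0.0005],"delta_rot":[0.0159,0,0],"fingers":-1}]'; python3 st.py
```

```text
t: 3.78
tcp_pos: [0.5855, -0.035, 0.1863]
tool_rot: [0.93, -0.188, -0.221, -0.226]
force: [2.6, -0.4, -2.2]
finger_gap: 0.41
gripper_force: 92.4
t 3.7833 pos [ 0.5855 -0.035   0.1863] quat [0.9299, -0.1881, -0.2206, -0.2263] F_tool [ 3.36 -0.1   0.75] M_tool [-0.66  0.59  0.1 ] gap 0.41 92.4143371602986 [-0.39  0.79  1.41  0.35  1.49  1.46]
```

```bash
python3 -m crank '[{"dp":[0,-0.01,0.0005],"delta_rot":[-0.0159,0,0],"fingers":-1},{"dp":[-0.0012,-0.01,0.0005],"delta_rot":[-0.0159,0,0],"fingers":-1},{"dp":[-0.0012,-0.01,0.0005],"delta_rot":[-0.0159,0,0],"fingers":-1},{"dp":[-0.0012,-0.01,0.0005],"delta_rot":[-0.0159,0,0],"fingers":-1},{"dp":[-0.0012,-0.01,0.0005],"delta_rot":[-0.0159,0,0],"fingers":-1},{"dp":[-0.0012,-0.01,0.0005],"delta_rot":[-0.0159,0,0],"fingers":-1},{"dp":[-0.0012,-0.01,0.0005],"delta_rot":[-0.0159,0,0],"fingers":-1},{"dp":[-0.0012,-0.01,0.0005],"delta_rot":[-0.0159,0,0],"fingers":-1}]'; python3 st.py; cat > prog.py <<'E'
# progress of the pads along the axis and off it
from h import *
a=np.array([-.831,.246,.499]);a/=np.linalg.norm(a);p=np.array([.5438,-.0008,.1607])-.031*a
s=manip.sense();r=R.from_quat(s['tool_rot']);w=s['tcp_pos']+r.apply([0,0,.05])-p
print('pull mm',(w@a*1e3).round(1),'off mm',((w-w@a*a)*1e3).round(1),'x vs -a deg',np.degrees(np.arccos(-r.apply([1,0,0])@a)).round(2))
E
python3 prog.py
```

```text
t: 4.45
tcp_pos: [0.5955, 0.0043, 0.1881]
tool_rot: [0.945, -0.086, -0.273, 0.156]
force: [6.4, -1.6, -2.7]
finger_gap: 0.408
gripper_force: 92.4
t 4.45 pos [0.5955 0.0043 0.1881] quat [0.9453, -0.0861, -0.2734, 0.1556] F_tool [ 7.11  0.11 -0.88] M_tool [0.81 1.45 0.2 ] gap 0.408 92.39770816988312 [-0.07  0.83  1.28 -0.29  1.6   1.76]
pull mm 2.5 off mm [ 0.8 -0.3  1.5] x vs -a deg 0.59
```

```bash
python3 -m crank '[{"dp":[-0.001,0.01,0.0005],"delta_rot":[0.0159,0,0],"fingers":-1},{"dp":[-0.0014,0.01,0.0005],"delta_rot":[0.0159,0,0],"fingers":-1},{"dp":[-0.0014,0.01,0.0005],"delta_rot":[0.0159,0,0],"fingers":-1},{"dp":[-0.0014,0.01,0.0005],"delta_rot":[0.0159,0,0],"fingers":-1},{"dp":[-0.0014,0.01,0.0005],"delta_rot":[0.0159,0,0],"fingers":-1},{"dp":[-0.0014,0.01,0.0005],"delta_rot":[0.0159,0,0],"fingers":-1},{"dp":[-0.0014,0.01,0.0005],"delta_rot":[0.0159,0,0],"fingers":-1},{"dp":[-0.0014,0.01,0.0005],"delta_rot":[0.0159,0,0],"fingers":-1}]'; python3 st.py;python3 prog.py
```

```text
t: 5.12
tcp_pos: [0.5767, -0.0313, 0.1917]
tool_rot: [0.929, -0.188, -0.222, -0.228]
force: [1.4, 1.3, -0.1]
finger_gap: 0.406
gripper_force: 97.1
t 5.1167 pos [ 0.5767 -0.0313  0.1917] quat [0.9291, -0.1877, -0.2221, -0.2284] F_tool [ 0.87 -1.67  0.3 ] M_tool [ 0.11 -0.98 -0.1 ] gap 0.406 97.13392361998558 [-0.39  0.77  1.44  0.36  1.49  1.45]
pull mm 11.6 off mm [ 0.4 -0.4  0.9] x vs -a deg 0.09
```

```bash
python3 -m crank '[{"dp":[-0.001,-0.01,0.0005],"delta_rot":[-0.0159,0,0],"fingers":-1},{"dp":[-0.0014,-0.01,0.0005],"delta_rot":[-0.0159,0,0],"fingers":-1},{"dp":[-0.0014,-0.01,0.0005],"delta_rot":[-0.0159,0,0],"fingers":-1},{"dp":[-0.0014,-0.01,0.0005],"delta_rot":[-0.0159,0,0],"fingers":-1},{"dp":[-0.0014,-0.01,0.0005],"delta_rot":[-0.0159,0,0],"fingers":-1},{"dp":[-0.0014,-0.01,0.0005],"delta_rot":[-0.0159,0,0],"fingers":-1},{"dp":[-0.0014,-0.01,0.0005],"delta_rot":[-0.0159,0,0],"fingers":-1},{"dp":[-0.0014,-0.01,0.0005],"delta_rot":[-0.0159,0,0],"fingers":-1}]'; python3 st.py;python3 prog.py; python3 - <<'E'
from h import *
a=np.array([-.831,.246,.499]);a/=np.linalg.norm(a);p=np.array([.5438,-.0008,.1607])
for n in('scene','side'):
    c=manip.camera_model(n);pc,d=manip.snapshot(n);cv2.imwrite(f'pics/{n}1.png',pc[:,:,::-1]);W=cloud(d,c).reshape(-1,3);W0=cloud(np.load(f'pics/{n}0.npy'),c).reshape(-1,3)
    for X in(W0,W):
        t=(X-p)@a;dd=np.linalg.norm(np.cross(X-p,a),axis=1)
        print(n,'free end',np.sort(t[(dd<.02)&(t<.12)])[-12:-2].round(3)[::3],'sleeve',np.sort(t[(dd>.024)&(dd<.034)&(t<-.06)])[-9:-1].round(3))
E
```

```text
t: 5.78
tcp_pos: [0.5864, 0.0062, 0.1937]
tool_rot: [0.945, -0.086, -0.274, 0.157]
force: [4.9, -3.6, -3.4]
finger_gap: 0.41
gripper_force: 94.1
t 5.7833 pos [0.5864 0.0062 0.1937] quat [0.9451, -0.0863, -0.2736, 0.1565] F_tool [6.68 1.84 1.  ] M_tool [0.49 1.37 0.33] gap 0.41 94.08023536903784 [-0.07  0.82  1.31 -0.29  1.6   1.76]
pull mm 13.4 off mm [ 0.7 -1.   1.7] x vs -a deg 0.59
scene free end [0.049 0.05  0.051 0.051] sleeve [-0.089 -0.089 -0.089 -0.089 -0.089 -0.088 -0.088 -0.088]
scene free end [-0.342 -0.339 -0.336 -0.331] sleeve [-0.091 -0.091 -0.091 -0.091 -0.09  -0.09  -0.088 -0.087]
side free end [0.047 0.047 0.047 0.048] sleeve [-0.09  -0.09  -0.09  -0.09  -0.089 -0.089 -0.089 -0.089]
side free end [0.053 0.054 0.056 0.057] sleeve [-0.124 -0.121 -0.117 -0.098 -0.096 -0.095 -0.094]
```

The free end has moved out with the pads and the sleeve is still seated. I'll continue.

```bash
python3 -m crank '[{"dp":[-0.001,0.01,0.0005],"delta_rot":[0.0159,0,0],"fingers":-1},{"dp":[-0.0014,0.01,0.0005],"delta_rot":[0.0159,0,0],"fingers":-1},{"dp":[-0.0014,0.01,0.0005],"delta_rot":[0.0159,0,0],"fingers":-1},{"dp":[-0.0014,0.01,0.0005],"delta_rot":[0.0159,0,0],"fingers":-1},{"dp":[-0.0014,0.01,0.0005],"delta_rot":[0.0159,0,0],"fingers":-1},{"dp":[-0.0014,0.01,0.0005],"delta_rot":[0.0159,0,0],"fingers":-1},{"dp":[-0.0014,0.01,0.0005],"delta_rot":[0.0159,0,0],"fingers":-1},{"dp":[-0.0014,0.01,0.0005],"delta_rot":[0.0159,0,0],"fingers":-1}]'; python3 st.py;python3 prog.py
```

```text
t: 6.55
tcp_pos: [0.5679, -0.029, 0.1965]
tool_rot: [0.929, -0.188, -0.222, -0.228]
force: [0.7, 2.6, -1.0]
finger_gap: 0.412
gripper_force: 92.1
t 6.55 pos [ 0.5679 -0.029   0.1965] quat [0.9294, -0.1878, -0.2217, -0.2278] F_tool [ 0.46 -2.16  1.91] M_tool [ 0.05  1.26 -0.31] gap 0.412 92.06945344805717 [-0.39  0.76  1.46  0.35  1.49  1.45]
pull mm 21.8 off mm [ 0.1 -0.6  0.5] x vs -a deg 0.14
```

```bash
python3 -m crank '[{"dp":[-0.001,-0.01,0.0005],"delta_rot":[-0.0159,0,0],"fingers":-1},{"dp":[-0.0014,-0.01,0.0005],"delta_rot":[-0.0159,0,0],"fingers":-1},{"dp":[-0.0014,-0.01,0.0005],"delta_rot":[-0.0159,0,0],"fingers":-1},{"dp":[-0.0014,-0.01,0.0005],"delta_rot":[-0.0159,0,0],"fingers":-1},{"dp":[-0.0014,-0.01,0.0005],"delta_rot":[-0.0159,0,0],"fingers":-1},{"dp":[-0.0014,-0.01,0.0005],"delta_rot":[-0.0159,0,0],"fingers":-1},{"dp":[-0.0014,-0.01,0.0005],"delta_rot":[-0.0159,0,0],"fingers":-1},{"dp":[-0.0014,-0.01,0.0005],"delta_rot":[-0.0159,0,0],"fingers":-1}]'; python3 st.py;python3 prog.py
```

```text
t: 7.22
tcp_pos: [0.5776, 0.0087, 0.1987]
tool_rot: [0.945, -0.086, -0.273, 0.157]
force: [6.2, -4.5, -5.3]
finger_gap: 0.406
gripper_force: 94.6
t 7.2167 pos [0.5776 0.0087 0.1987] quat [0.9452, -0.0861, -0.2734, 0.1566] F_tool [8.86 1.9  2.  ] M_tool [0.39 1.58 0.24] gap 0.406 94.57277566195006 [-0.07  0.8   1.33 -0.29  1.59  1.77]
pull mm 23.8 off mm [ 0.6 -1.1  1.6] x vs -a deg 0.61
```

```bash
python3 -m crank '[{"dp":[-0.001,0.01,0.0005],"delta_rot":[0.0159,0,0],"fingers":-1},{"dp":[-0.0014,0.01,0.0005],"delta_rot":[0.0159,0,0],"fingers":-1},{"dp":[-0.0014,0.01,0.0005],"delta_rot":[0.0159,0,0],"fingers":-1},{"dp":[-0.0014,0.01,0.0005],"delta_rot":[0.0159,0,0],"fingers":-1},{"dp":[-0.0014,0.01,0.0005],"delta_rot":[0.0159,0,0],"fingers":-1},{"dp":[-0.0014,0.01,0.0005],"delta_rot":[0.0159,0,0],"fingers":-1},{"dp":[-0.0014,0.01,0.0005],"delta_rot":[0.0159,0,0],"fingers":-1},{"dp":[-0.0014,0.01,0.0005],"delta_rot":[0.0159,0,0],"fingers":-1}]'; python3 st.py;python3 prog.py
```

```text
t: 7.88
tcp_pos: [0.5588, -0.026, 0.2021]
tool_rot: [0.929, -0.188, -0.222, -0.228]
force: [0.5, 3.0, 0.6]
finger_gap: 0.408
gripper_force: 95.4
t 7.8833 pos [ 0.5588 -0.026   0.2021] quat [0.9292, -0.1878, -0.222, -0.2283] F_tool [-0.57 -2.88  0.87] M_tool [-0.2   1.68 -0.28] gap 0.408 95.3610057572223 [-0.39  0.74  1.48  0.35  1.48  1.44]
pull mm 32.9 off mm [ 0.3 -0.3  0.6] x vs -a deg 0.1
```

```bash
python3 -m crank '[{"dp":[-0.0014,-0.01,0.0005],"delta_rot":[-0.0159,0,0],"fingers":-1},{"dp":[-0.0014,-0.01,0.0005],"delta_rot":[-0.0159,0,0],"fingers":-1},{"dp":[-0.0014,-0.01,0.0005],"delta_rot":[-0.0159,0,0],"fingers":-1},{"dp":[-0.0014,-0.01,0.0005],"delta_rot":[-0.0159,0,0],"fingers":-1}]'; python3 st.py;python3 prog.py; python3 - <<'E'
from h import *
c=manip.camera_model('wrist');pc,d=manip.snapshot('wrist');q=manip.snapshot('side')[0]
k=np.hstack([cv2.resize(pc[:,:,::-1],(400,250)),cv2.resize(q[150:250,280:440,::-1],(400,250))]);cv2.imwrite('pics/w3.png',k)
W=cloud(d,c).reshape(-1,3)
a=np.array([-.831,.246,.499]);a/=np.linalg.norm(a);p=np.array([.5438,-.0008,.1607])
t=(W-p)@a;dd=np.linalg.norm(np.cross(W-p,a),axis=1)
m=(dd<.022)
for b in np.arange(-.1,.1,.008):
    print(round(b,3),int((m&(abs(t-b)<.004)).sum()),int(((dd>.024)&(dd<.034)&(abs(t-b)<.004)).sum()),end=' | ')
E
```

```text
t: 8.22
tcp_pos: [0.5638, -0.0083, 0.2066]
tool_rot: [0.956, -0.14, -0.256, -0.034]
force: [-0.5, -0.1, -1.9]
finger_gap: 0.409
gripper_force: 95.4
t 8.2167 pos [ 0.5638 -0.0083  0.2066] quat [0.9559, -0.1398, -0.2559, -0.0341] F_tool [0.57 0.18 1.83] M_tool [0.01 0.37 0.01] gap 0.409 95.3563602524082 [-0.22  0.74  1.4   0.03  1.52  1.63]
pull mm 35.4 off mm [-0.3 -1.7  0.4] x vs -a deg 0.23
-0.1 37 0 | -0.092 1742 1147 | -0.084 3377 0 | -0.076 3151 0 | -0.068 2914 0 | -0.06 2753 0 | -0.052 2584 0 | -0.044 2412 0 | -0.036 2261 0 | -0.028 2124 0 | -0.02 1984 0 | -0.012 1889 91 | -0.004 2264 1596 | 0.004 1828 214 | 0.012 1715 153 | 0.02 1500 4 | 0.028 446 0 | 0.036 11 0 | 0.044 0 0 | 0.052 0 0 | 0.06 0 0 | 0.068 0 0 | 0.076 0 0 | 0.084 0 0 | 0.092 0 0 |
```

View pics/w3.png

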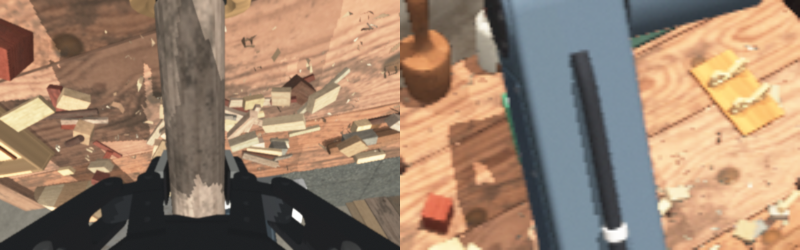

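The bar hangs freely: no axial force or moment, about 1.8 N of weight. I'll draw it straight out slowly.

```bash
python3 -m crank '[{"dp":[-0.006,0,0],"delta_rot":[0,0,0],"fingers":-1},{"dp":[-0.008,0,0],"delta_rot":[0,0,0],"fingers":-1},{"dp":[-0.01,0,0],"delta_rot":[0,0,0],"fingers":-1}]'; python3 st.py; python3 prog.py
```

```text
t: 8.57
tcp_pos: [0.5532, -0.0051, 0.2127]
tool_rot: [0.956, -0.14, -0.256, -0.038]
force: [0.4, -0.1, -2.2]
finger_gap: 0.41
gripper_force: 95.4
t 8.5667 pos [ 0.5532 -0.0051  0.2127] quat [0.9557, -0.1404, -0.2561, -0.0375] F_tool [1.46 0.02 1.64] M_tool [ 0.02  0.38 -0.01] gap 0.41 95.37985611503245 [-0.23  0.72  1.43  0.03  1.51  1.63]
pull mm 48.1 off mm [-0.3 -1.4  0.2] x vs -a deg 0.21
```

```bash
python3 -m crank '[{"dp":[-0.02,0,0],"delta_rot":[0,0,0],"fingers":-1},{"dp":[-0.04,0,0],"delta_rot":[0,0,0],"fingers":-1},{"dp":[-0.04,0,0],"delta_rot":[0,0,0],"fingers":-1},{"dp":[-0.02,0,0],"delta_rot":[0,0,0],"fingers":-1},{"dp":[0,0,0],"delta_rot":[0,0,0],"fingers":-1},{"dp":[0,0,0],"delta_rot":[0,0,0],"fingers":-1}]'; python3 st.py; python3 prog.py;  python3 - <<'E'
from h import *
a=np.array([-.831,.246,.499]);a/=np.linalg.norm(a)
c=manip.camera_model('wrist');s=manip.sense();pc,d=manip.snapshot('wrist');cv2.imwrite('pics/w4.png',pc[:,:,::-1])
W=cloud(d,c).reshape(-1,3);r=R.from_quat(s['tool_rot']);L=r.inv().apply(W-s['tcp_pos'])
m=(abs(L[:,1])<.022)&(L[:,2]>.02)&(L[:,2]<.08)&(L[:,0]>.015)
print('in tool: x extent',np.percentile(L[m][:,0],[90,97,99,99.7]).round(4), np.percentile(L[m][:,1],[1,99]).round(4))
f=cylfit(L[m&(L[:,0]<.085)],np.array([.03,0,.05]),[1,.01,0.01]);print('tool-frame axis',f)
E
```

```text
t: 9.07
tcp_pos: [0.5042, 0.0103, 0.2435]
tool_rot: [0.956, -0.14, -0.254, -0.037]
force: [0.7, -0.9, -2.5]
finger_gap: 0.404
gripper_force: 95.4
t 9.0667 pos [0.5042 0.0103 0.2435] quat [0.9562, -0.1399, -0.2545, -0.037] F_tool [2.08 0.66 1.67] M_tool [-0.03  0.34  0.01] gap 0.404 95.36742318790857 [-0.22  0.62  1.55  0.04  1.49  1.63]
pull mm 107.8 off mm [ 0.5 -0.7  1.1] x vs -a deg 0.2
in tool: x extent [0.0903 0.0945 0.0958 0.0968] [-0.0189  0.0166]
tool-frame axis (array([ 0.03006002, -0.00016831,  0.0526161 ]), array([ 0.9989001 , -0.03951203, -0.02524658]), array([-0.03953493, -0.02524927]), np.float64(0.30646327228765236))
```

The blank is out: foot at tool x = +96 mm, so it slipped about 6 mm in the pads and its mid is at tool x = +11.5 mm. Next I plan the move to the rest.

```bash
cat > torest.py <<'E'
from h import *
X=np.array([np.cos(.028),np.sin(.028),0]);d=np.array([.9989,-.0395,-.0252])
T=tool([0,0,-1],X)*tool([0,0,1],d).inv()
cen=np.array([0,.001,.0534])+.0115*d
C=lambda h:np.array([.579,-.349,.045+h])+.006*X-T.apply(cen)
if __name__=='__main__':
    plan(C(.12),T); plan(C(.02),T)
    print(C(.12),T.as_quat())
E
python3 torest.py
```

```text
rows 11 dp [0.0234, 0.0625, -0.0028] rot [-0.00104, 0.00748, -0.00395] | dist 0.366 ang 33.7
rows 11 dp [0.0286, 0.063, 0.0148] rot [-0.00104, 0.00748, -0.00395] | dist 0.386 ang 33.7
[ 0.57351735 -0.34815394  0.2181102 ] [ 0.9999834  -0.00576142  0.          0.        ]
```

```bash
sed -i 's/^T=.*/zz=np.array([0,0,1.])-d[2]*d;T=tool([0,0,-1],X)*tool(zz,d).inv()/' torest.py; python3 torest.py
```

```text
rows 11 dp [0.0236, 0.0625, -0.0031] rot [-0.0011, 0.00712, -0.00392] | dist 0.366 ang 32.5
rows 11 dp [0.0289, 0.0629, 0.0144] rot [-0.0011, 0.00712, -0.00392] | dist 0.386 ang 32.5
[ 0.57485884 -0.34811637  0.21838205] [ 9.99904009e-01 -5.76096366e-03 -1.25937976e-02  4.25346525e-04]
```

```bash
python3 -m crank '[{"dp":[0.0236,0.0625,-0.003],"delta_rot":[-0.0011,0.0071,-0.0039],"fingers":-1},{"dp":[0.0236,0.0625,-0.003],"delta_rot":[-0.0011,0.0071,-0.0039],"fingers":-1},{"dp":[0.0236,0.0625,-0.003],"delta_rot":[-0.0011,0.0071,-0.0039],"fingers":-1},{"dp":[0.0236,0.0625,-0.003],"delta_rot":[-0.0011,0.0071,-0.0039],"fingers":-1},{"dp":[0.0236,0.0625,-0.003],"delta_rot":[-0.0011,0.0071,-0.0039],"fingers":-1},{"dp":[0.0236,0.0625,-0.003],"delta_rot":[-0.0011,0.0071,-0.0039],"fingers":-1},{"dp":[0.0236,0.0625,-0.003],"delta_rot":[-0.0011,0.0071,-0.0039],"fingers":-1},{"dp":[0.0236,0.0625,-0.003],"delta_rot":[-0.0011,0.0071,-0.0039],"fingers":-1},{"dp":[0.0236,0.0625,-0.003],"delta_rot":[-0.0011,0.0071,-0.0039],"fingers":-1},{"dp":[0.0236,0.0625,-0.003],"delta_rot":[-0.0011,0.0071,-0.0039],"fingers":-1},{"dp":[0.0236,0.0625,-0.003],"delta_rot":[-0.0011,0.0072,-0.0039],"fingers":-1},{"dp":[0,0,0],"delta_rot":[0,0,0],"fingers":-1}]'; python3 -m crank '[{"dp":[0,0,0],"delta_rot":[0,0,0],"fingers":-1},{"dp":[0,0,0],"delta_rot":[0,0,0],"fingers":-1}]'; python3 - <<'E'
from h import *
from torest import *
c=manip.camera_model('wrist');s=manip.sense();pc,dd=manip.snapshot('wrist');cv2.imwrite('pics/w5.png',pc[:,:,::-1])
W=cloud(dd,c).reshape(-1,3);r=R.from_quat(s['tool_rot']);L=r.inv().apply(W-s['tcp_pos'])
m=(abs(L[:,1])<.022)&(L[:,2]>.02)&(L[:,2]<.08)&(L[:,0]>.015)
f=cylfit(L[m&(L[:,0]<.085)],np.array([.03,0,.05]),[1,.01,0.01]);print('tool axis',f[0].round(4),f[1].round(4),'ext',np.percentile(L[m][:,0],[97,99,99.7]).round(4))
print('world dir',r.apply(f[1]).round(4))
plan(C(.12),T);plan(C(.015),T,n=4);plan(C(0),T,n=4); print(s['force'])
E
```

```text
t: 10.12
tcp_pos: [0.5752, -0.3556, 0.217]
tool_rot: [1.0, -0.008, -0.011, 0.004]
force: [1.1, 0.1, -1.1]
finger_gap: 0.405
gripper_force: 95.3
t: 10.28
tcp_pos: [0.5735, -0.3477, 0.216]
tool_rot: [1.0, -0.007, -0.015, -0.001]
force: [-0.2, 0.8, -1.0]
finger_gap: 0.408
gripper_force: 95.3
tool axis [ 0.03   -0.0004  0.0524] [ 0.9989 -0.0394 -0.0243] ext [0.0941 0.0955 0.0964]
world dir [ 0.9997  0.0257 -0.0056]
rows 1 dp [0.0026, 0.0025, -0.0046] rot [-0.0004, 0.00079, -0.00015] | dist 0.003 ang 0.3
rows 4 dp [0.0021, 0.0007, 0.0513] rot [-0.0001, 0.0002, -4e-05] | dist 0.103 ang 0.3
rows 4 dp [0.0023, 0.0007, 0.0588] rot [-0.0001, 0.0002, -4e-05] | dist 0.118 ang 0.3
[-0.18313143  0.83061891 -1.01316024]
```

View pics/w5.png

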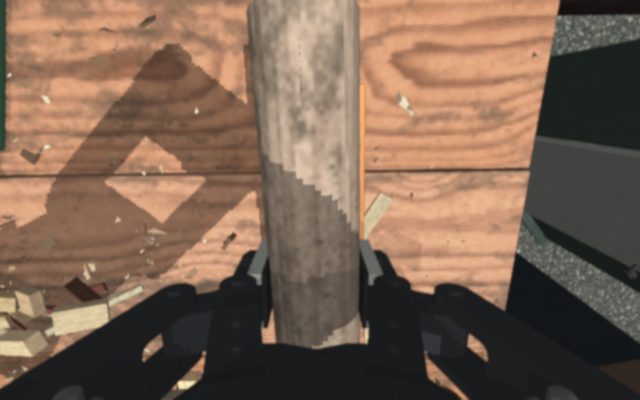

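The bar hangs over the rest, with plate edges just visible at columns 247 and 362, and it is level to 0.3°. Lowering now.

```bash
python3 -m crank '[{"dp":[0.002,0.0007,0.051],"delta_rot":[-0.0001,0.0002,0],"fingers":-1},{"dp":[0.002,0.0007,0.051],"delta_rot":[-0.0001,0.0002,0],"fingers":-1},{"dp":[0.002,0.0007,0.051],"delta_rot":[-0.0001,0.0002,0],"fingers":-1},{"dp":[0.002,0.0007,0.051],"delta_rot":[-0.0001,0.0002,0],"fingers":-1},{"dp":[0,0,0],"delta_rot":[0,0,0],"fingers":-1},{"dp":[0,0,0],"delta_rot":[0,0,0],"fingers":-1},{"dp":[0,0,0],"delta_rot":[0,0,0],"fingers":-1}]'; python3 -c "
from torest import *
plan(C(.0),T,n=4);plan(C(.0),T,n=1)"; python3 st.py
```

```text
t: 10.92
tcp_pos: [0.5761, -0.3489, 0.1162]
tool_rot: [1.0, -0.006, -0.011, 0.002]
force: [-0.2, -0.4, -0.9]
finger_gap: 0.404
gripper_force: 95.3
rows 4 dp [-0.0004, -0.0004, 0.0089] rot [0.00012, -0.00013, -0.0] | dist 0.018 ang 0.3
rows 1 dp [-0.0016, -0.0017, 0.0358] rot [0.00047, -0.00054, -0.0] | dist 0.018 ang 0.3
t 10.9167 pos [ 0.5761 -0.3489  0.1162] quat [0.9999, -0.0058, -0.0109, 0.0019] F_tool [-0.16  0.38  0.87] M_tool [ 0.06 -0.01 -0.01] gap 0.404 95.33569882349184 [-0.7   0.83  1.42 -0.02  0.91  0.89]
```

```bash
python3 -m crank '[{"dp":[0,0,0.0085],"delta_rot":[0,0,0],"fingers":-1},{"dp":[0,0,0.0085],"delta_rot":[0,0,0],"fingers":-1},{"dp":[0,0,0.0085],"delta_rot":[0,0,0],"fingers":-1},{"dp":[0,0,0.005],"delta_rot":[0,0,0],"fingers":-1},{"dp":[0,0,0],"delta_rot":[0,0,0],"fingers":-1},{"dp":[0,0,0],"delta_rot":[0,0,0],"fingers":-1}]'; python3 st.py
```

```text
t: 11.42
tcp_pos: [0.5748, -0.3493, 0.0997]
tool_rot: [1.0, -0.006, -0.012, 0.001]
force: [-0.2, -0.1, -2.4]
finger_gap: 0.409
gripper_force: 95.3
t 11.4167 pos [ 0.5748 -0.3493  0.0997] quat [0.9999, -0.0063, -0.0116, 0.0014] F_tool [-0.12  0.12  2.45] M_tool [-0.01  0.03 -0.05] gap 0.409 95.34839002586523 [-0.71  0.85  1.42 -0.02  0.89  0.89]
```

```bash
python3 -m crank '[{"dp":[0,0,0.003],"delta_rot":[0,0,0],"fingers":-1},{"dp":[0,0,0],"delta_rot":[0,0,0],"fingers":-1},{"dp":[0,0,0],"delta_rot":[0,0,0],"fingers":-1}]'; python3 st.py
```

```text
t: 11.67
tcp_pos: [0.575, -0.3492, 0.099]
tool_rot: [1.0, -0.006, -0.011, 0.002]
force: [-0.8, 2.1, 2.3]
finger_gap: 0.405
gripper_force: 95.7
t 11.6667 pos [ 0.575  -0.3492  0.099 ] quat [0.9999, -0.0063, -0.0113, 0.0015] F_tool [-0.87 -2.1  -2.26] M_tool [ 0.2  -0.21  0.05] gap 0.405 95.69290339260988 [-0.71  0.85  1.42 -0.02  0.89  0.89]
```

```bash
python3 -m crank '[{"dp":[0,0,0.001],"delta_rot":[0,0,0],"fingers":-1},{"dp":[0,0,0],"delta_rot":[0,0,0],"fingers":-0.1},{"dp":[0,0,0],"delta_rot":[0,0,0],"fingers":0},{"dp":[0,0,0],"delta_rot":[0,0,0],"fingers":0.3},{"dp":[0,0,0],"delta_rot":[0,0,0],"fingers":1},{"dp":[0,0,0],"delta_rot":[0,0,0],"fingers":1},{"dp":[0,0,0],"delta_rot":[0,0,0],"fingers":1},{"dp":[0,0,0],"delta_rot":[0,0,0],"fingers":1},{"dp":[0,0,0],"delta_rot":[0,0,0],"fingers":1}]'; python3 st.py; python3 -c "
from torest import *
plan(C(.08),T,n=3)"
```

```text
t: 12.42
tcp_pos: [0.5748, -0.3494, 0.0978]
tool_rot: [1.0, -0.006, -0.011, 0.002]
force: [1.2, -0.0, -0.3]
finger_gap: 1.0
gripper_force: 0.0
t 12.4167 pos [ 0.5748 -0.3494  0.0978] quat [0.9999, -0.0063, -0.0114, 0.0015] F_tool [ 1.18 -0.01  0.28] M_tool [-0.05  0.03 -0.04] gap 1.0 0.0 [-0.71  0.85  1.42 -0.02  0.88  0.89]
rows 3 dp [-0.0013, -0.0007, -0.0537] rot [0.00011, -0.00013, -6e-05] | dist 0.081 ang 0.2
```

Released. I'll back up well above and take a look.

```bash
python3 -m crank '[{"dp":[0,0,-0.04],"delta_rot":[0,0,0],"fingers":1},{"dp":[-0.03,0,-0.07],"delta_rot":[0,0,0],"fingers":1},{"dp":[-0.03,0,-0.07],"delta_rot":[0,0,0],"fingers":1},{"dp":[-0.03,0,-0.07],"delta_rot":[0,0,0],"fingers":1},{"dp":[-0.03,0,-0.07],"delta_rot":[0,0,0],"fingers":1},{"dp":[0,0,0],"delta_rot":[0,0,0],"fingers":1},{"dp":[0,0,0],"delta_rot":[0,0,0],"fingers":1},{"dp":[0,0,0],"delta_rot":[0,0,0],"fingers":1}]'; python3 - <<'E'
from h import *
c=manip.camera_model('wrist');s=manip.sense();pc,dd=manip.snapshot('wrist');cv2.imwrite('pics/w6.png',pc[:,:,::-1])
W=cloud(dd,c).reshape(-1,3);print(s['tcp_pos'],s['qd'].round(2))
m=(abs(W[:,0]-.579)<.11)&(abs(W[:,1]+.349)<.022)&(W[:,2]>.047)&(W[:,2]<.08)
P=W[m];f=cylfit(P,np.array([.579,-.349,.045]),[1,.028,0]);print(m.sum(),f)
t=(P-[.579,-.349,.045])@f[1];print(np.percentile(t,[.3,1,50,99,99.7]).round(4))
E
```

```text
t: 13.08
tcp_pos: [0.5183, -0.3479, 0.2591]
tool_rot: [1.0, -0.006, -0.011, 0.001]
force: [0.5, -0.4, 0.0]
finger_gap: 1.003
gripper_force: 0.0
[ 0.51832074 -0.34789115  0.25908985] [ 0.    0.04  0.01 -0.   -0.   -0.  ]
9111 (array([ 0.57899726, -0.34874443,  0.04475262]), array([9.99874744e-01, 1.58266332e-02, 1.19632466e-04]), array([0.01582729, 0.00011963]), np.float64(0.36079818562950033))
[-0.0765 -0.075   0.0108  0.0777  0.0789]
```

View pics/w6.png

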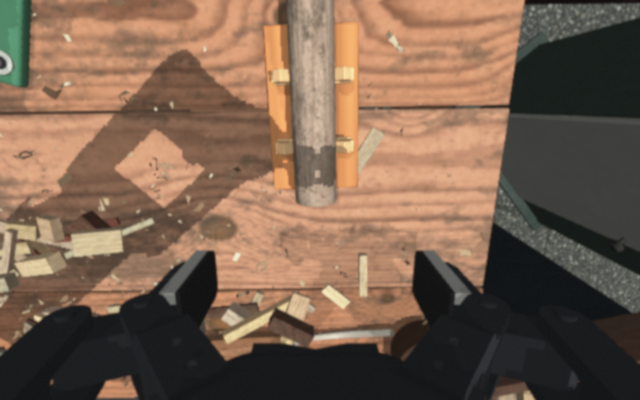

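The blank lies level in both Vs: axis z = 44.8 mm, mid about 6.5 mm off the rest centre. Now I regrip at its middle.

```bash
python3 - <<'E'
from h import *
T=tool([0,0,-1],[1,.0158,0])
plan([.5855,-.3487,.155],T,n=5);plan([.5855,-.3487,.095],T,n=4,p0=np.array([.5855,-.3487,.155]),r0=T)
E
```

```text
rows 5 dp [0.0275, 0.0004, 0.0408] rot [4e-05, 0.00077, -0.0009] | dist 0.123 ang 2.1
rows 4 dp [0.0, 0.0, 0.03] rot [0.0, 0.0, 0.0] | dist 0.06 ang 0.0
```

```bash
python3 -m crank '[{"dp":[0.0275,0.0004,0.041],"delta_rot":[0,0.0008,-0.0009],"fingers":1},{"dp":[0.0275,0.0004,0.041],"delta_rot":[0,0.0008,-0.0009],"fingers":1},{"dp":[0.0275,0.0004,0.041],"delta_rot":[0,0.0008,-0.0009],"fingers":1},{"dp":[0.0275,0.0004,0.041],"delta_rot":[0,0.0008,-0.0009],"fingers":1},{"dp":[0.0275,0.0004,0.041],"delta_rot":[0,0.0008,-0.0009],"fingers":1},{"dp":[0,0,0],"delta_rot":[0,0,0],"fingers":1},{"dp":[0,0,0],"delta_rot":[0,0,0],"fingers":1}]'; python3 - <<'E'
from h import *
T=tool([0,0,-1],[1,.0158,0])
plan([.5855,-.3487,.095],T,n=4);plan([.5855,-.3487,.095],T,n=1)
E
```

```text
t: 13.72
tcp_pos: [0.5852, -0.348, 0.1521]
tool_rot: [1.0, 0.008, -0.002, -0.001]
force: [-0.5, 0.7, 0.2]
finger_gap: 0.998
gripper_force: 0.0
rows 4 dp [0.0002, 0.0004, 0.0285] rot [-7e-05, 0.00013, 5e-05] | dist 0.057 ang 0.2
rows 1 dp [0.001, 0.0016, 0.1141] rot [-0.00026, 0.00052, 0.00019] | dist 0.057 ang 0.2
```

```bash
python3 -m crank '[{"dp":[0.0002,0.0004,0.0285],"delta_rot":[0,0,0],"fingers":1},{"dp":[0.0002,0.0004,0.0285],"delta_rot":[0,0,0],"fingers":1},{"dp":[0.0002,0.0004,0.0285],"delta_rot":[0,0,0],"fingers":1},{"dp":[0.0002,0.0004,0.0285],"delta_rot":[0,0,0],"fingers":1},{"dp":[0,0,0],"delta_rot":[0,0,0],"fingers":1},{"dp":[0,0,0],"delta_rot":[0,0,0],"fingers":-1},{"dp":[0,0,0],"delta_rot":[0,0,0],"fingers":-1},{"dp":[0,0,0],"delta_rot":[0,0,0],"fingers":-1},{"dp":[0,0,0],"delta_rot":[0,0,0],"fingers":-1},{"dp":[0,0,0],"delta_rot":[0,0,0],"fingers":-1},{"dp":[0,0,0],"delta_rot":[0,0,0],"fingers":-1},{"dp":[0,0,0],"delta_rot":[0,0,0],"fingers":-1}]' 60; python3 st.py
```

```text
t: 14.72
tcp_pos: [0.587, -0.3481, 0.1004]
tool_rot: [1.0, 0.008, 0.001, -0.0]
force: [0.1, 6.7, 4.3]
finger_gap: 0.41
gripper_force: 59.5
t 14.7167 pos [ 0.587  -0.3481  0.1004] quat [1.0, 0.0075, 0.0014, -0.0004] F_tool [ 0.25 -6.73 -4.33] M_tool [1.08 0.14 0.12] gap 0.41 59.517257027328014 [-0.7   0.85  1.41  0.    0.88  0.85]
```

```bash
python3 -m crank '[{"dp":[0,0,-0.02],"delta_rot":[0,0,0],"fingers":-1},{"dp":[0,0,-0.04],"delta_rot":[0,0,0],"fingers":-1},{"dp":[0,0,-0.06],"delta_rot":[0,0,0],"fingers":-1},{"dp":[0,0,-0.07],"delta_rot":[0,0,0],"fingers":-1},{"dp":[0,0,-0.07],"delta_rot":[0,0,0],"fingers":-1},{"dp":[0,0,-0.06],"delta_rot":[0,0,0],"fingers":-1},{"dp":[0,0,0],"delta_rot":[0,0,0],"fingers":-1},{"dp":[0,0,0],"delta_rot":[0,0,0],"fingers":-1}]'; python3 st.py; python3 - <<'E'
from h import *
# fly past the chuck at height; tool x along tray x (yaw about -4 deg)
plan([.49,.345,.27],tool([0,0,-1],[np.cos(-.065),np.sin(-.065),0]))
E
```

```text
t: 15.38
tcp_pos: [0.5869, -0.351, 0.2625]
tool_rot: [1.0, 0.008, 0.004, 0.004]
force: [-1.3, -0.5, -2.7]
finger_gap: 0.41
gripper_force: 60.2
t 15.3833 pos [ 0.5869 -0.351   0.2625] quat [1.0, 0.0079, 0.0036, 0.0038] F_tool [-1.37  0.44  2.74] M_tool [ 0.04  0.01 -0.01] gap 0.41 60.22799279540777 [-0.7   0.65  1.32 -0.    1.16  0.85]
rows 20 dp [-0.0113, -0.0694, -0.0011] rot [6e-05, -6e-05, 0.00064] | dist 0.703 ang 4.7
```

```bash
python3 -m crank '[{"dp":[-0.011,-0.05,-0.001],"delta_rot":[0,0,0.0006],"fingers":-1},{"dp":[-0.011,-0.07,-0.001],"delta_rot":[0,0,0.0006],"fingers":-1},{"dp":[-0.011,-0.07,-0.001],"delta_rot":[0,0,0.0006],"fingers":-1},{"dp":[-0.011,-0.07,-0.001],"delta_rot":[0,0,0.0006],"fingers":-1},{"dp":[-0.011,-0.07,-0.001],"delta_rot":[0,0,0.0006],"fingers":-1},{"dp":[-0.011,-0.07,-0.001],"delta_rot":[0,0,0.0006],"fingers":-1},{"dp":[-0.011,-0.07,-0.001],"delta_rot":[0,0,0.0006],"fingers":-1},{"dp":[-0.011,-0.07,-0.001],"delta_rot":[0,0,0.0006],"fingers":-1},{"dp":[-0.011,-0.07,-0.001],"delta_rot":[0,0,0.0006],"fingers":-1},{"dp":[-0.011,-0.07,-0.001],"delta_rot":[0,0,0.0006],"fingers":-1},{"dp":[-0.011,-0.07,-0.001],"delta_rot":[0,0,0.0006],"fingers":-1},{"dp":[-0.011,-0.07,-0.001],"delta_rot":[0,0,0.0006],"fingers":-1}]'; python3 -m crank '[{"dp":[-0.011,-0.07,-0.001],"delta_rot":[0,0,0.0006],"fingers":-1},{"dp":[-0.011,-0.07,-0.001],"delta_rot":[0,0,0.0006],"fingers":-1},{"dp":[-0.011,-0.07,-0.001],"delta_rot":[0,0,0.0006],"fingers":-1},{"dp":[-0.011,-0.07,-0.001],"delta_rot":[0,0,0.0006],"fingers":-1},{"dp":[-0.011,-0.07,-0.001],"delta_rot":[0,0,0.0006],"fingers":-1},{"dp":[-0.011,-0.07,-0.001],"delta_rot":[0,0,0.0006],"fingers":-1},{"dp":[-0.011,-0.06,-0.001],"delta_rot":[0,0,0.0006],"fingers":-1},{"dp":[-0.011,-0.04,-0.001],"delta_rot":[0,0,0.0006],"fingers":-1},{"dp":[0,0,0],"delta_rot":[0,0,0],"fingers":-1},{"dp":[0,0,0],"delta_rot":[0,0,0],"fingers":-1},{"dp":[0,0,0],"delta_rot":[0,0,0],"fingers":-1}]'; python3 st.py; python3 - <<'E'
from h import *
import pickle
c=manip.camera_model('wrist');s=manip.sense();pc,dd=manip.snapshot('wrist');cv2.imwrite('pics/w7.png',pc[:,:,::-1])
np.save('pics/w7.npy',dd);pickle.dump(c,open('pics/w7.pkl','wb'))
W=cloud(dd,c).reshape(-1,3);r=R.from_quat(s['tool_rot']);L=r.inv().apply(W-s['tcp_pos'])
m=(abs(L[:,1])<.022)&(L[:,2]>.02)&(L[:,2]<.08)&(L[:,0]>.015)
f=cylfit(L[m&(L[:,0]<.075)],np.array([.03,0,.05]),[1,.01,0.01]);print('tool axis',f[0].round(4),f[1].round(4),'ext',np.percentile(L[m][:,0],[97,99,99.7]).round(4))
E
```

```text
t: 16.38
tcp_pos: [0.5207, 0.0618, 0.2621]
tool_rot: [1.0, -0.015, -0.001, 0.001]
force: [0.3, 0.5, -2.9]
finger_gap: 0.416
gripper_force: 60.3
t: 17.3
tcp_pos: [0.4885, 0.3212, 0.2655]
tool_rot: [1.0, -0.03, -0.0, 0.002]
force: [0.1, -0.2, -1.7]
finger_gap: 0.414
gripper_force: 60.4
t 17.3 pos [0.4885 0.3212 0.2655] quat [0.9996, -0.0296, -0.0001, 0.0023] F_tool [0.12 0.23 1.66] M_tool [-0.02  0.01  0.01] gap 0.414 60.372143760323524 [ 0.39  0.52  1.57 -0.    1.05  2.02]
tool axis [0.03   0.0008 0.0559] [ 1.     -0.0022  0.0035] ext [0.0832 0.0844 0.0849]
```

View pics/w7.png

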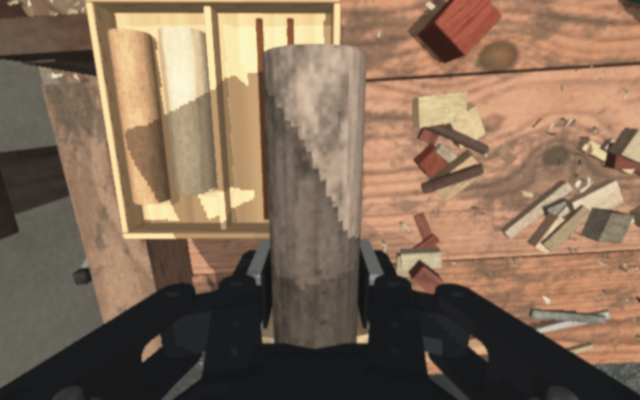

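The blank is held at its middle (foot at +85 mm). The tray rim corners are at (88,3), (125,238) and (340,2). The strips' far ends are at (259,18) and (290,18), and the left strip's near end is at (266,218).

```bash
python3 - <<'E'
from h import *
import pickle
c=pickle.load(open('pics/w7.pkl','rb'));W=cloud(np.load('pics/w7.npy'),c)
for n,u,v,z in[('rimFL',88,3,.04),('rimFR',340,2,.04),('rimNL',125,238,.04),('divF',208,8,.03),('divN',225,222,.03),('s1F',259,18,.011),('s2F',290,18,.011),('s1N',266,218,.011)]:
    print(n,ray(c,u,v,z).round(4))
# rim from depth
P=W.reshape(-1,3);m=(P[:,2]>.036)&(P[:,2]<.044)&(P[:,0]>.40)&(P[:,0]<.67)&(P[:,1]>.27)&(P[:,1]<.53)
Q=P[m]; 
r=cv2.minAreaRect((Q[:,:2]*1000).astype(np.float32));print('rim rect',r,m.sum())
# divider top z .030
m=(abs(P[:,2]-.03)<.0035)&(P[:,0]>.46)&(P[:,0]<.62)&(P[:,1]>.36)&(P[:,1]<.43);Q=P[m]
b=np.polyfit(Q[:,0],Q[:,1],1);print('divider y=',b,np.polyval(b,.545),m.sum())
E
```

```text
rimFL [0.649  0.4919 0.04  ]
rimFR [0.6379 0.2898 0.04  ]
rimNL [0.4479 0.5046 0.04  ]
divF [0.6428 0.399  0.03  ]
divN [0.4549 0.4095 0.03  ]
s1F [0.6378 0.3599 0.011 ]
s2F [0.6362 0.3323 0.011 ]
s1N [0.4506 0.3721 0.011 ]
rim rect ((543.7591552734375, 398.7875671386719), (206.68252563476562, 205.87831115722656), 86.48580932617188) 12584
divider y= [-0.05375861  0.43711394] 0.40781550126612953 1970
```

```bash
cat > tr.py <<'E'
from h import *
T=tool([0,0,-1],[np.cos(.061),-np.sin(.061),0]);t=lambda h:np.array([.541,.3536,.0818+h])
E
python3 -c "
from tr import *
plan(t(.06),T,n=6)"
```

```text
rows 6 dp [0.0167, -0.012, 0.0413] rot [0.00011, -1e-05, 2e-05] | dist 0.138 ang 0.2
```

```bash
python3 -m crank '[{"dp":[0.0167,-0.012,0.041],"delta_rot":[0.0001,0,0],"fingers":-1},{"dp":[0.0167,-0.012,0.041],"delta_rot":[0.0001,0,0],"fingers":-1},{"dp":[0.0167,-0.012,0.041],"delta_rot":[0.0001,0,0],"fingers":-1},{"dp":[0.0167,-0.012,0.041],"delta_rot":[0.0001,0,0],"fingers":-1},{"dp":[0.0167,-0.012,0.041],"delta_rot":[0.0001,0,0],"fingers":-1},{"dp":[0.0167,-0.012,0.041],"delta_rot":[0.0001,0,0],"fingers":-1},{"dp":[0,0,0],"delta_rot":[0,0,0],"fingers":-1},{"dp":[0,0,0],"delta_rot":[0,0,0],"fingers":-1},{"dp":[0,0,0],"delta_rot":[0,0,0],"fingers":-1}]'; python3 -c "
from tr import *
plan(t(.006),T,n=5);plan(t(.006),T,n=1)
print(manip.sense()['tcp_pos'],R.from_quat(manip.sense()['tool_rot']).apply([1,0,0]))"
```

```text
t: 18.1
tcp_pos: [0.5418, 0.3537, 0.1443]
tool_rot: [1.0, -0.03, 0.001, -0.0]
force: [-0.1, 0.2, -1.7]
finger_gap: 0.415
gripper_force: 60.5
rows 5 dp [-0.0004, 0.0001, 0.0226] rot [-3e-05, -7e-05, 0.0] | dist 0.057 ang 0.1
rows 1 dp [-0.0019, 0.0005, 0.1131] rot [-0.00013, -0.00033, 2e-05] | dist 0.057 ang 0.1
[0.54182287 0.35374866 0.14434539] [ 0.99814606 -0.0608288   0.00207437]
```

```bash
python3 -m crank '[{"dp":[-0.0004,0,0.0225],"delta_rot":[0,0,0],"fingers":-1},{"dp":[-0.0004,0,0.0225],"delta_rot":[0,0,0],"fingers":-1},{"dp":[-0.0004,0,0.0225],"delta_rot":[0,0,0],"fingers":-1},{"dp":[-0.0004,0,0.0225],"delta_rot":[0,0,0],"fingers":-1},{"dp":[-0.0004,0,0.0225],"delta_rot":[0,0,0],"fingers":-1},{"dp":[0,0,0],"delta_rot":[0,0,0],"fingers":-1},{"dp":[0,0,0],"delta_rot":[0,0,0],"fingers":-1},{"dp":[0,0,0],"delta_rot":[0,0,0],"fingers":-1}]'; python3 -c "
from tr import *
plan(t(.001),T,n=3)"
```

```text
t: 18.77
tcp_pos: [0.541, 0.355, 0.0874]
tool_rot: [1.0, -0.03, 0.001, -0.001]
force: [-0.6, 0.3, -1.9]
finger_gap: 0.414
gripper_force: 60.5
rows 3 dp [0.0001, 0.0009, 0.0031] rot [-6e-05, -0.00013, 8e-05] | dist 0.005 ang 0.2
```

```bash
python3 -m crank '[{"dp":[0,0.0005,0.003],"delta_rot":[0,0,0],"fingers":-1},{"dp":[0,0.0005,0.003],"delta_rot":[0,0,0],"fingers":-1},{"dp":[0,0.0005,0.003],"delta_rot":[0,0,0],"fingers":-1},{"dp":[0,0,0],"delta_rot":[0,0,0],"fingers":-1},{"dp":[0,0,0],"delta_rot":[0,0,0],"fingers":-1}]'; python3 -m crank '[{"dp":[0,0,0.0012],"delta_rot":[0,0,0],"fingers":-1},{"dp":[0,0,0],"delta_rot":[0,0,0],"fingers":-1}]'
```

```text
t: 19.18
tcp_pos: [0.5408, 0.3541, 0.0832]
tool_rot: [1.0, -0.03, 0.001, -0.001]
force: [0.2, -0.7, -1.8]
finger_gap: 0.408
gripper_force: 60.5
t: 19.35
tcp_pos: [0.5408, 0.3542, 0.0825]
tool_rot: [1.0, -0.03, 0.001, -0.001]
force: [-0.3, -0.2, -1.7]
finger_gap: 0.413
gripper_force: 60.5
```

```bash
python3 -m crank '[{"dp":[0,0,0.0014],"delta_rot":[0,0,0],"fingers":-1},{"dp":[0,0,0],"delta_rot":[0,0,0],"fingers":-1}]'; python3 -m crank '[{"dp":[0,0,0.001],"delta_rot":[0,0,0],"fingers":-1},{"dp":[0,0,0],"delta_rot":[0,0,0],"fingers":-1}]'
```

```text
t: 19.52
tcp_pos: [0.5409, 0.3542, 0.0819]
tool_rot: [1.0, -0.03, 0.001, -0.001]
force: [0.5, 0.7, 0.2]
finger_gap: 0.418
gripper_force: 60.6
t: 19.68
tcp_pos: [0.5409, 0.3542, 0.0819]
tool_rot: [1.0, -0.03, 0.001, -0.001]
force: [-1.4, -1.3, 3.4]
finger_gap: 0.413
gripper_force: 61.0
```

Contact on the strips at the expected height. I'll release with a limited opening, retreat and look.

```bash
python3 -m crank '[{"dp":[0,0,0],"delta_rot":[0,0,0],"fingers":-0.1},{"dp":[0,0,0],"delta_rot":[0,0,0],"fingers":0},{"dp":[0,0,0],"delta_rot":[0,0,0],"fingers":0.2},{"dp":[0,0,0],"delta_rot":[0,0,0],"fingers":0.2},{"dp":[0,0,0],"delta_rot":[0,0,0],"fingers":0.2},{"dp":[0,0,0],"delta_rot":[0,0,0],"fingers":0.2}]'; python3 -m crank '[{"dp":[0,0,-0.02],"delta_rot":[0,0,0],"fingers":0.2},{"dp":[0,0,-0.04],"delta_rot":[0,0,0],"fingers":0.2},{"dp":[0,0,-0.06],"delta_rot":[0,0,0],"fingers":0.2},{"dp":[-0.04,0,-0.06],"delta_rot":[0,0,0],"fingers":0.2},{"dp":[-0.04,0,-0.06],"delta_rot":[0,0,0],"fingers":1},{"dp":[-0.04,0,-0.06],"delta_rot":[0,0,0],"fingers":1},{"dp":[0,0,-0.06],"delta_rot":[0,0,0],"fingers":1},{"dp":[0,0,0],"delta_rot":[0,0,0],"fingers":1},{"dp":[0,0,0],"delta_rot":[0,0,0],"fingers":1},{"dp":[0,0,0],"delta_rot":[0,0,0],"fingers":1}]';python3 - <<'E'
from h import *
c=manip.camera_model('wrist');pc,dd=manip.snapshot('wrist');cv2.imwrite('pics/w8.png',pc[:,:,::-1])
W=cloud(dd,c).reshape(-1,3)
m=(abs(W[:,0]-.541)<.11)&(abs(W[:,1]-.353)<.022)&(W[:,2]>.028)&(W[:,2]<.06)
f=cylfit(W[m],np.array([.541,.353,.026]),[1,-.06,0]);print(f)
t=(W[m]-[.541,.353,.026])@f[1];print(np.percentile(t,[.5,99.5]))
E
```

```text
t: 20.18
tcp_pos: [0.5408, 0.3542, 0.0812]
tool_rot: [1.0, -0.03, 0.001, -0.001]
force: [0.8, -0.2, -0.6]
finger_gap: 0.599
gripper_force: 0.0
t: 21.02
tcp_pos: [0.4803, 0.3574, 0.2614]
tool_rot: [1.0, -0.03, 0.001, -0.001]
force: [-0.3, -0.5, -0.2]
finger_gap: 1.0
gripper_force: 0.0
(array([0.54098471, 0.35245887, 0.02554443]), array([ 0.99834104, -0.05755936,  0.00144425]), array([-0.05759125,  0.00144425]), np.float64(0.3966733137901121))
[-0.10202414  0.08394455]
```

View pics/w8.png

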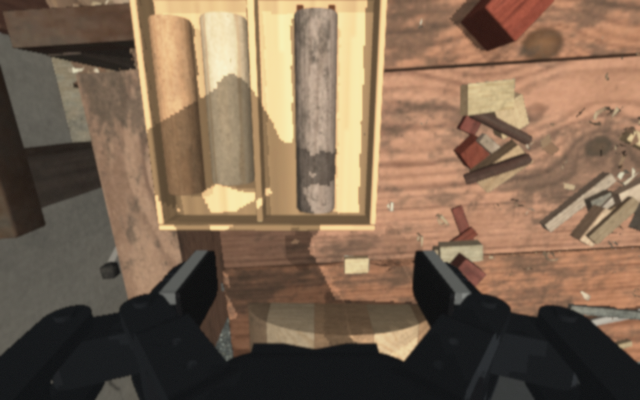

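The blank lies on the strips in the empty lane, from (316,10) to (315,212), with its axis at z = 25.5 mm. The finished blanks and the red block are undisturbed, and the gripper is clear, so I'm handing in.

```bash
python3 -c "
from station import manip
print(manip.sign_off())"
```

```text
the job is handed in; nothing more can be done
None
```

The blank was twisted free with the sleeve still seated, laid level in the rest and let go, then regripped across its middle and laid in the tray's empty lane; the job was handed in at about 21 s, with no verdict returned.

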